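Snap the pipette column onto its stand

ROBOT

A 6-joint arm with a two-finger parallel gripper is mounted at the origin on the work surface. World frame = base frame: x ahead of the robot, y to its left, z up, the work surface at z = 0. Lengths are in m, angles in rad, forces in N, time in s.
With the tool pointing down it reaches from about 0.35 to 0.95 m from the base axis. Payload 17.4 kg.
Tool frame: the origin (TCP) lies on the centre line of the jaws, within the pads' length; the fingertips stand 19 mm ahead of it and the grasp point (between the pads) is the TCP; z points along the fingers, y is the line along which they close (so a half turn about z gives the same grasp; the last joint's range is limited). The gripper opens to 93 mm and grips with 3 to 60 N. Pads are 15 mm wide; open, the fingers measure 128 mm over their backs; the gripper's body (75 mm by 188 mm) begins 65 mm behind the grasp point.
Start: joints at [1.186, 0.116, 1.442, -0, 1.584, -0.038], TCP at [0.229, 0.635, 0.238] pointing down, gripper open.
Joint ranges: [-2.83, 2.83], [-0.83, 2.19], [0.07, 2.5], [-1.14, 4.28], [0.01, 3], [-2.97, 2.97]. Speed limits (rad/s): [1.89, 1.89, 2.22, 3.14, 3.14, 3.14].

INTERFACE

Orientations are given as [roll, pitch, yaw] about the fixed x, y, z axes, in that order (R = Rz(yaw) Ry(pitch) Rx(roll)).
In Python, from workcell import r gives the robot as it stands.
- The arm moves only by the tool apply_moves, never from a script. Its argument "deltas" is a list of rows, each a list of 2 entries, a list of its own where there are three numbers: the shift along the tool's x, y, z in cm, then the turn about the tool's z in units of 5 degrees (1.0 is 5 degrees). A call has 1 to 8 rows; each row is the pose to reach, as a shift and turn from the pose commanded when the call began, along the tool's axes at that moment; what a row does not reach only later rows make up. A row lasts 1/8 s, in which the tool goes at most 62.5 mm and 10.7 degrees, less where a joint would pass 70% of its speed; a pose out of reach is approached as far as the arm can. A call with a gripper value outside its range is refused whole. "claw" is the finger opening in cm, from 0 to 9.3, set as the call begins (left out, the last holds). The fingers move at their own pace and stop on an object; "squeeze" is the grip in N (left out, the last holds). Time passes only in rows, so rows that repeat a pose let the fingers close. It gives the time, the measured TCP pose, the force, the opening and the grip force at its end, in the units of the state.
- r.sense(): the state, without advancing time (a new reading comes with each control period).
- r.snapshot(name): name is "scene" or "top" or "wrist"; returns (picture, depth): 420x560x3 uint8, red, green, blue; 420x560 float32, m along the optical axis (not along the pixel's ray), 0 where there is no reading.
- r.calibration(name): a dict with "fx", "fy", "cx", "cy" (pixels), "k1" (the pictures are not rectified: a ray, as slopes to the right and down, at radius r is drawn at 1 + k1 r^2 times it, then the intrinsics apply), "eye" and "orientation" of the camera in the world; the wrist camera has in their place "mount" (4x4, takes a point from camera to tool coordinates, whose origin is the TCP and whose axes are the flange's). Camera axes: x right, y down, z forward; pixel columns grow to the right and rows downward; lengths in m; the calibration is good to about 2 mm. A picture is of the moment at which its call begins: read the wrist's pose just before it. calibration takes no time and is no camera call.
- r.finish_job(): hands the job in; it is judged then, once.
Trained networks look in the newest picture that a camera, given by its name, has taken for a name from the list of things; names that differ only in an ending like _2 or _b are one class to them, and where a whole thing is asked for, a point or a joint stands for the part that bears it (a point fixed in the world has none). Each returns a list of dicts, best first, with "score" (0 to 1); they miss things now and then, are a little off and sometimes report something else, mostly with a low value. They report only what shows in the picture. A call takes as long as a camera call.
- r.look_for(label, camera): "centre" ([column, row] in pixels, amid what is visible of it).
- r.silhouettes(label, camera): "pixels" (420x560 bool, what is visible of it) and "centre" ([column, row] in pixels, amid what is visible of it).
The state is a dict: "time_s": time; "q": joint angles; "qvel": joint speeds; "joint_torque": joint torques, N m; "eef_pos": TCP position; "orientation": TCP orientation; "contact_force": force on the tool from outside, world axes, zero at the start; "wrist_torque": the same for the moment, N m; "grip_width": finger opening in m; "finger_force": force on a finger pad.
Only numpy, scipy, OpenCV 4.12 (cv2) and the standard library are available. Lean on these libraries where they do the work, as an engineer would, in place of code of your own. Each camera call takes 0.05 s, during which the arm holds its last target. There are 200 camera calls.

TASK

Put the blue pipette column back on its stand: slide it down over the steel mast so that its mouth presses the red spring button in, bring it gently down onto the black collar and turn it until the button pops out through the column's window, then let go. Don't ram it, and leave everything else on the bench where it is.

Things in the scene. Friction and masses are not known exactly. Their poses are not given: they have to be found in the camera images.
- column: Blue upright plastic tube, 128 mm tall, 0.2 kg, standing loose on the bench. Origin: centre of its open mouth (lowest plane); z up along the tube, +x to the window side. Bore 30.4 mm diameter, 84 mm deep, wall 3 mm; over the lowest 12.6 mm it flares inside to 45 mm (50 outside). Three hook arms on the -x, +y, -y sides, 64 to 78 mm above the mouth, reach 75 mm from the axis.
- column_mouth (a point): centre of the column's open mouth, same as the column's origin
- column_window (a point): centre of the window for the button: hole 12 mm wide and 10 mm high through the column's wall on its +x side, 45 mm above the mouth
- column_head (a point): centre of the column's solid square head, 34 x 34 mm, sides along the column's x and y, from 88 to 128 mm above the mouth, for gripping from above; the white stripe on top runs from the centre towards the window side
- stand: The stand, fixed to the bench: white round foot 150 mm diameter, 12 mm thick, red mark on its +x side, grey hub 44 mm diameter up to 22 mm, steel mast upright at its centre: 28 mm diameter, top tapered over the last 7 mm to 18 mm. Origin: centre of the underside, on the bench; z up along the mast.
- collar_middle (a point): On the mast axis, 40 mm above the bench: MIDDLE of the range where the top face of the mast's black collar (54 mm diameter) may be. Mast, collar and button are one unit, firmly clamped up to 10 mm higher or lower than this, not measured. The column's mouth sits on the collar; the mast's end is 70 mm above the collar's top face.
- button_middle (a point): Where the tip of the red button would be at the middle setting. The real one is 45 mm above the collar's top face (so 10 mm either way) and the mast is turned up to 0.55 rad to either side of the stand's +x, not measured: see it or feel it. With the mouth on the collar the window is at button height; turning the column (either way) brings it over the button.
- button (a joint): Red spring button, 8 mm pin with domed end, 7 mm out of the mast's side (tip 21 mm from the axis). Value in m: 0 = fully out, 0.004 to 0.006 = pressed flush inside the bore. Spring 3 N, 6 N when flush. The flared mouth presses it in as the column is pushed down (about 3 to 10 N). It rubs on the bore until it jumps out through the window, 3 mm beyond the wall; then the column no longer turns or lifts.
- flask: small flat culture flask lying on its side, clear with a blue cap, 125 x 55 mm, 28 high; origin under its middle; leave alone
- tube_rack: white rack 70 x 180 mm with eight orange-capped tubes, 100 high; origin under its centre; leave alone
- reagent: amber bottle, 60 mm diameter, 130 high; origin under its centre; leave alone
- tip_box: grey and yellow box of pipette tips 120 x 85 mm, 65 high; origin under its centre; leave alone
- pipette: hand pipette lying flat along its x, about 240 long, 24 thick; origin underneath, where the handle meets the shaft; leave alone
- spare_foot: spare blue round foot, 60 mm diameter, 14 high, with a short steel stud on top; origin under its centre; leave alone
- timer: white square bench timer 62 x 62 mm, 18 high; origin under its centre; leave alone

How it is judged:
By the outcome, as a careful person would: the job done as asked, in the order asked, and still so for the second after the job is handed in, with the robot touching nothing.
It also fails if it takes over 58 s, if anything falls off the work surface, if the arm or the gripper's body presses on something with over 40 N, if the wrist force passes 120 N, or if a joint passes its speed limit or range.

## Working session

There is one attempt and no reset: what is moved stays moved. The work goes in short steps, Python scripts to look and compute and a tool call to move; the robot and the scene stay as the last step left them, time stands still between calls to the robot, and variables do not carry over. Pictures are saved under pics/ and viewed, at most 10 in all, crops included, and the job is handed in when it is done.

Besides the shell and the picture viewer there is one more tool, called by a JSON object that holds its "method" and its "body". apply_moves: Moves the arm, as the interface text tells. Its arguments: {"type":"object","properties":{"deltas":{"type":"array","items":{"type":"array"}},"claw":{"type":"number"},"squeeze":{"type":"number"}},"required":["deltas"]}

```bash
mkdir -p pics
cat > h.py <<'E'
import numpy as np,cv2
from workcell import r
from scipy.spatial.transform import Rotation as R
def pose(name,s=None):
    c=r.calibration(name)
    if 'mount' in c:
        s=s or r.sense();T=np.eye(4);T[:3,:3]=R.from_euler('xyz',s['orientation']).as_matrix();T[:3,3]=s['eef_pos'];return c,T@np.array(c['mount'])
    T=np.eye(4);o=np.array(c['orientation']);T[:3,:3]=o if o.shape==(3,3) else R.from_euler('xyz',o).as_matrix();T[:3,3]=c['eye'];return c,T
def cloud(name,depth,T=None):
    c,T0=pose(name);T=T0 if T is None else T
    v,u=np.mgrid[:420,:560]
    x=(u-c['cx'])/c['fx'];y=(v-c['cy'])/c['fy']
    a,b=x.copy(),y.copy()
    for _ in range(8):
        k=1+c['k1']*(a*a+b*b);a,b=x/k,y/k
    P=np.stack([a*depth,b*depth,depth],-1)
    W=P@T[:3,:3].T+T[:3,3];W[depth==0]=np.nan
    return W
def save(n,im):cv2.imwrite('pics/'+n,im[:,:,::-1])
E
python3 - <<'E'
from h import *
print(r.sense())
ims=[]
for n in ['scene','top']:
    c,T=pose(n);print(c)
    im,d=r.snapshot(n);W=cloud(n,d);np.save(n+'_W.npy',W);np.save(n+'_im.npy',im);save(n+'0.png',im)
    for l in ['column','column_head','column_window','stand','button']:
        for x in r.silhouettes(l,n)[:2]:
            m=x['pixels'];print(n,l,round(x['score'],2),x['centre'],m.sum(),np.nanmedian(W[m],0).round(3),np.nanmin(W[m],0).round(3),np.nanmax(W[m],0).round(3))
print(r.calibration('wrist'))
E
```

```text
{'time_s': 0.0, 'q': array([ 1.18621823e+00,  1.16454128e-01,  1.44230637e+00,  2.08295972e-05,
        1.58399817e+00, -3.78005505e-02]), 'qvel': array([-0.00162461,  0.00021967, -0.00079571,  0.00035905, -0.00104072,
        0.00067984]), 'joint_torque': array([-1.83061071e-03, -7.21294785e+01, -6.22580981e+01,  7.76250078e-02,
        2.44122319e-02, -2.02756969e-04]), 'eef_pos': array([0.2293395 , 0.63463211, 0.23690113]), 'orientation': array([-3.14042826e+00, -6.48786016e-05,  2.79481533e+00]), 'contact_force': array([ 0.2696364 ,  0.01654008, -0.64496986]), 'wrist_torque': array([ 0.00956522, -0.02379328, -0.04213669]), 'finger_force': 0.0, 'grip_width': 0.09303563709800826}
{'fx': 384.78196497136076, 'fy': 384.78196497136076, 'cx': 282.90449466497535, 'cy': 211.28462136291358, 'k1': -0.07025246102877761, 'eye': array([ 0.84324028, -0.55770726,  0.67236201]), 'orientation': array([-2.31044821,  0.02038988,  0.4779349 ])}
scene column 0.75 [225.4, 267.8] 1661 [ 0.518 -0.201  0.075] [ 0.415 -0.267 -0.004] [ 0.541 -0.076  0.13 ]
scene column 0.57 [284.8, 199.5] 1959 [0.487 0.105 
[... 1159 characters left out ...]
 -0.123  0.136]
top stand 0.84 [224.0, 234.8] 2670 [0.478 0.115 0.013] [ 0.407  0.045 -0.002] [0.553 0.192 0.114]
top stand 0.58 [405.0, 264.4] 589 [ 0.4   -0.344  0.019] [ 0.37  -0.379  0.001] [ 0.435 -0.311  0.029]
{'fx': 312.98833010742965, 'fy': 312.98833010742965, 'cx': 285.57811476198725, 'cy': 206.64169922165448, 'k1': -0.02927336132523501, 'mount': array([[ 1.04374946e-03, -9.62486371e-01, -2.71328025e-01,
         7.42231080e-02],
       [ 9.99998993e-01,  1.26542906e-03, -6.42063463e-04,
        -1.17217882e-04],
       [ 9.61323699e-04, -2.71327081e-01,  9.62486722e-01,
        -1.46287845e-01],
       [ 0.00000000e+00,  0.00000000e+00,  0.00000000e+00,
         1.00000000e+00]])}
```

Run:
```python
from h import *
a=np.load('scene_im.npy');b=np.load('top_im.npy')
A=cv2.resize(a[120:345,130:430],(800,600),interpolation=cv2.INTER_CUBIC);B=cv2.resize(b[130:310,180:420],(800,600),interpolation=cv2.INTER_CUBIC)
save('scene_c.png',A);save('top_c.png',B)
W=np.load('top_W.npy')
x,y,z=W[...,0],W[...,1],W[...,2]
m=(abs(x-.513)<.06)&(abs(y+.19)<.08)&(z>.12)
pts=np.argwhere(m)[:,::-1].astype(np.int32)
print(m.sum(),W[m].mean(0),np.median(z[m]),cv2.minAreaRect(W[m][:,:2].astype(np.float32)))
f=(np.hypot(x-.48,y-.117)<.09)&(abs(z-.012)<.005);print('foot',f.sum(),cv2.minEnclosingCircle(W[f][:,:2].astype(np.float32)))
t=(np.hypot(x-.48,y-.117)<.06)&(z>.09);print('mast',W[t].mean(0),z[t].max())
for s in(0,):
    W=np.load('scene_W.npy');x,y,z=W[...,0],W[...,1],W[...,2]
    t=(np.hypot(x-.48,y-.117)<.06)&(z>.07);print('scene mast',np.nanmean(W[t],0),np.sort(z[t])[-8:])
    m=(abs(x-.513)<.06)&(abs(y+.19)<.08)&(z>.124);print(W[m].mean(0),cv2.minAreaRect(W[m][:,:2].astype(np.float32)))
```

```text
216 [ 0.51500995 -0.19158026  0.12900423] 0.12908106925643503 ((0.5154669284820557, -0.19180724024772644), (0.03382345288991928, 0.03413699194788933), 80.30626678466797)
foot 2106 ((0.4793897569179535, 0.11647041887044907), 0.08836187422275543)
mast [0.47970085 0.11713335 0.10509027] 0.11439883127697303
scene mast [0.48131085 0.1109249  0.09226035] [0.10628509 0.10638653 0.10649979 0.10672569 0.10701465 0.10749534
 0.10761971 0.10768803]
[ 0.51526349 -0.19270539  0.12680238] ((0.5145484209060669, -0.19194528460502625), (0.03416520357131958, 0.034612443298101425), 80.34229278564453)
```

View pics/scene_c.png

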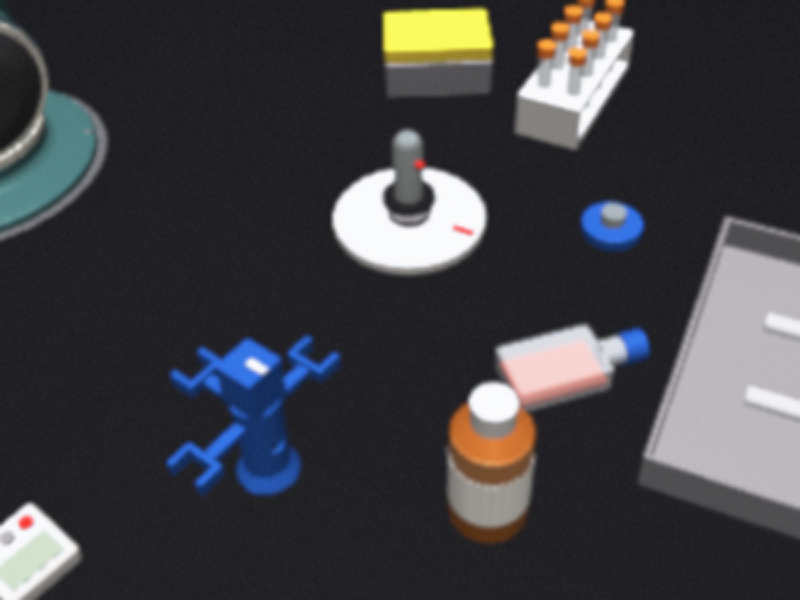

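View pics/top_c.png

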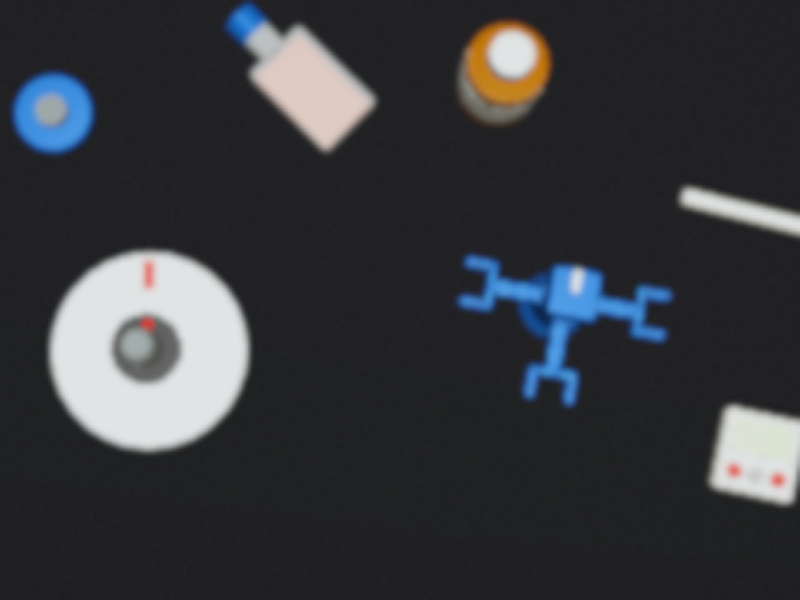

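The scene shows the column at about (260,420) in its crop, with the stripe towards world +x. In the top crop the stripe points slightly right of up, which gives a yaw of about -0.17. The stand's mast is at about (146,348), with its red button at (148,323), so the button faces slightly to -y of +x.

```bash
cat >> h.py <<'E'
def to(p,yaw):
    s=r.sense();Rm=R.from_euler('xyz',s['orientation']);d=Rm.inv().apply(np.array(p)-s['eef_pos'])*100
    dy=(yaw-s['orientation'][2]+np.pi)%(2*np.pi)-np.pi
    print('delta cm',d.round(2),'turn',round(-np.degrees(dy)/5,2),'t',s['time_s'])
E
python3 - <<'E'
from h import *
for n in('scene','top'):
    im=np.load(n+'_im.npy').astype(int);W=np.load(n+'_W.npy')
    m=(im[...,0]>im[...,1]+50)&(im[...,0]>im[...,2]+50)&(np.hypot(W[...,0]-.48,W[...,1]-.117)<.085)
    for z0,z1 in((0,.03),(.05,.1)):
        k=m&(W[...,2]>z0)&(W[...,2]<z1);print(n,k.sum(),np.nanmean(W[k],0) if k.any() else 0)
    x,y,z=W.transpose(2,0,1)
    f=(np.hypot(x-.48,y-.117)<.09)&(abs(z-.012)<.005)&(im.min(-1)>120);print('foot',f.sum(),cv2.minAreaRect(W[f][:,:2].astype(np.float32)))
    c=(np.hypot(x-.48,y-.117)<.032)&(im.max(-1)<60)&(z>.02)&(z<.06);print('collar',np.nanpercentile(z[c],[10,50,75,90]),cv2.minAreaRect(W[c][:,:2].astype(np.float32)))
to([.515,-.192,.237],1.40)
E
```

```text
scene 14 [0.53663909 0.11922476 0.01324812]
scene 11 [0.49303222 0.11193424 0.08337326]
foot 1355 ((0.4787676930427551, 0.11581981182098389), (0.14838922023773193, 0.1465943455696106), 24.45219612121582)
collar [0.03439754 0.03598274 0.03677502 0.03748222] ((0.481576144695282, 0.113218292593956), (0.0416526235640049, 0.03929545730352402), 28.727523803710938)
top 19 [0.53694086 0.11949469 0.01409896]
top 9 [0.49579646 0.11240755 0.08599789]
foot 2080 ((0.4797835052013397, 0.1184394434094429), (0.14584432542324066, 0.14649346470832825), 0.4083367884159088)
collar nan ((0.0, 0.0), (0.0, 0.0), 0.0)
delta cm [-54.96 -68.05   0.07] turn 15.98 t 0.6
  return np.nanmean(a, axis, out=out, keepdims=keepdims)
```

{"method": "apply_moves", "body": {"deltas": [[[-54.96,-68.05,0],16],[[-54.96,-68.05,0],16],[[-54.96,-68.05,0],16],[[-54.96,-68.05,0],16],[[-54.96,-68.05,0],16],[[-54.96,-68.05,0],16],[[-54.96,-68.05,0],16],[[-54.96,-68.05,0],16]]}}

```text
time_s: 1.6
eef_pos: [0.3928, 0.1603, 0.238]
orientation: [3.141, -0.001, 1.394]
contact_force: [1.2, 0.4, -0.2]
grip_width: 0.0929
finger_force: 0.0
```

Run:
```python
from h import *
print(r.sense()['eef_pos'],r.sense()['orientation'])
to([.515,-.192,.237],1.40)
```

```text
[0.39281564 0.16032046 0.23800241] [ 3.14054387e+00 -5.33145933e-04  1.39446267e+00]
delta cm [-32.54  18.21   0.1 ] turn -0.06 t 1.6
```

{"method": "apply_moves", "body": {"deltas": [[[-32.54,18.21,0],0],[[-32.54,18.21,0],0],[[-32.54,18.21,0],0],[[-32.54,18.21,0],0],[[-32.54,18.21,0],0],[[-32.54,18.21,0],0],[[-32.54,18.21,0],0],[[-32.54,18.21,0],0]]}}

```text
time_s: 2.6
eef_pos: [0.5161, -0.1893, 0.2375]
orientation: [-3.141, -0.0, 1.398]
contact_force: [0.3, -0.1, -0.5]
grip_width: 0.0929
finger_force: 0.0
```

Run:
```python
from h import *
s=r.sense();print(s['eef_pos'],s['orientation'])
c,T=pose('wrist',s);im,d=r.snapshot('wrist');W=cloud('wrist',d,T);save('w1.png',im)
x,y,z=W.transpose(2,0,1)
m=(abs(x-.513)<.06)&(abs(y+.19)<.08)&(z>.12)&(z<.14)
print(m.sum(),np.median(z[m]),cv2.minAreaRect(W[m][:,:2].astype(np.float32)))
w=m&(im.min(-1)>150);print('stripe',w.sum(),W[w].mean(0))
to([.515,-.192,.237],1.40)
```

```text
[ 0.51612891 -0.18933187  0.23751199] [-3.14118610e+00 -3.57560082e-04  1.39806895e+00]
1525 0.12712551042011572 ((0.5139686465263367, -0.1912916749715805), (0.0341801680624485, 0.033319681882858276), 79.00979614257812)
stripe 217 [ 0.5215211  -0.19318011  0.12780316]
delta cm [-0.33 -0.06  0.08] turn -0.01 t 2.65
```

View pics/w1.png

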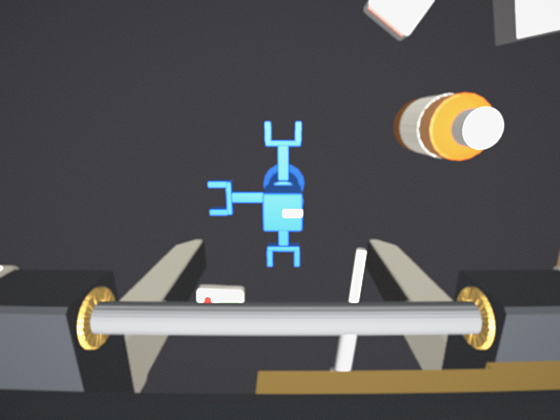

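The head sits at (283,210), square to the tool, with its stripe pointing right to the tool's +y. The bottle at (480,128) is well clear. I'll go down and grip.

{"method": "apply_moves", "body": {"deltas": [[[-0.25,-0.1,4],0],[[-0.25,-0.1,8],0],[[-0.25,-0.1,11],0],[[-0.25,-0.1,12.5],0],[[-0.25,-0.1,12.5],0]]}}

```text
time_s: 3.28
eef_pos: [0.5148, -0.1911, 0.1126]
orientation: [-3.141, -0.0, 1.399]
contact_force: [0.8, -0.7, 0.6]
grip_width: 0.093
finger_force: 0.0
```

{"method": "apply_moves", "body": {"deltas": [[[0,0,0],0],[[0,0,0],0],[[0,0,0],0],[[0,0,0],0],[[0,0,0],0],[[0,0,0],0]], "claw": 2.5, "squeeze": 40}}

```text
time_s: 4.03
eef_pos: [0.5149, -0.1919, 0.1126]
orientation: [-3.142, -0.0, 1.398]
contact_force: [-0.5, 0.0, 0.3]
grip_width: 0.0375
finger_force: 0.2
```

{"method": "apply_moves", "body": {"deltas": [[[0,0,0],0],[[0,0,0],0],[[0,0,0],0],[[0,0,0],0]]}}

```text
time_s: 4.53
eef_pos: [0.5149, -0.1919, 0.1126]
orientation: [-3.142, -0.0, 1.399]
contact_force: [0.2, -1.1, -0.2]
grip_width: 0.0337
finger_force: 40.0
```

{"method": "apply_moves", "body": {"deltas": [[[0,0,-1],0],[[0,0,-4],0],[[0,0,-8],0],[[0,0,-12],0],[[0,0,-14.5],0],[[0,0,-14.5],0]]}}

```text
time_s: 5.28
eef_pos: [0.5153, -0.1921, 0.2599]
orientation: [3.138, 0.001, 1.399]
contact_force: [0.2, -0.4, -2.5]
grip_width: 0.0334
finger_force: 40.0
```

Run:
```python
from h import *
s=r.sense();print(s['eef_pos'],s['contact_force'],s['grip_width'],s['finger_force'])
to([.4795,.117-.13,.2576],1.40+.5)
to([.4795,.117,.2576],1.40+.5)
```

```text
[ 0.51534807 -0.19206317  0.25985471] [ 0.23920247 -0.43360295 -2.49590756] 0.03339629466265262 39.96372163295746
delta cm [17.03 -6.6   0.19] turn -5.75 t 5.275
delta cm [29.83 -8.83  0.17] turn -5.75 t 5.275
```

{"method": "apply_moves", "body": {"deltas": [[[4.3,-1.6,0],-1],[[8.5,-3.3,0],-2.5],[[13,-5,0],-4.5],[[17,-6.6,0],-5.75],[[17,-6.6,0],-5.75],[[17,-6.6,0],-5.75],[[17,-6.6,0],-5.75]]}}

```text
time_s: 6.15
eef_pos: [0.4791, -0.0139, 0.2571]
orientation: [-3.141, -0.0, 1.899]
contact_force: [-0.3, 0.3, -1.6]
grip_width: 0.034
finger_force: 40.0
```

Run:
```python
from h import *
s=r.sense();print(s['eef_pos'],s['orientation'])
c,T=pose('wrist',s);im,d=r.snapshot('wrist');W=cloud('wrist',d,T);save('w2.png',im)
x,y,z=W.transpose(2,0,1);i=im.astype(int)
near=np.hypot(x-.48,y-.117)<.09
f=near&(abs(z-.012)<.006)&(i.min(-1)>120);P=W[f][:,:2]
print('foot',cv2.minEnclosingCircle(P.astype(np.float32)))
red=near&(i[...,0]>i[...,1]+50)&(i[...,0]>i[...,2]+50)
for a,b in((0,.03),(.05,.11)):
    k=red&(z>a)&(z<b);print('red',k.sum(),W[k].mean(0) if k.any() else 0)
t=near&(z>.09);zt=np.percentile(z[t],95);k=t&(z>zt-.004);print('top',zt,W[k].mean(0),cv2.minEnclosingCircle(W[k][:,:2].astype(np.float32)))
c=(np.hypot(x-.48,y-.117)<.027)&(np.hypot(x-.48,y-.117)>.017)&(i.max(-1)<70)&(z>.02)&(z<.06);print('collar',c.sum(),np.percentile(z[c],[10,50,90]))
```

```text
[ 0.47908343 -0.01389641  0.25708844] [-3.14077883e+00 -1.61024041e-04  1.89851955e+00]
foot ((0.47880950570106506, 0.11842447519302368), 0.07531756162643433)
red 127 [0.53657439 0.11926456 0.01264311]
red 65 [0.49393871 0.11225108 0.08586469]
top 0.3448767632639645 [0.5033464  0.03112869 0.34362473] ((0.49992966651916504, 0.03050779551267624), 0.013217966072261333)Traceback (most recent call last):
  File "<stdin>", line 12, in <module>
    return _quantile_unchecked(
        a, q, axis, out, overwrite_input, method, keepdims, weights)
    return _ureduce(a,
                    func=_quantile_ureduce_func,
    ...<5 lines>...
                    overwrite_input=overwrite_input,
                    method=method)
    r = func(a, **kwargs)
    result = _quantile(arr,
                       quantiles=q,
    ...<2 lines>...
                       out=out,
                       weights=wgt)
    slices_having_nans = np.isnan(arr[-1, ...])
                                  ~~~^^^^^^^^^
IndexError: index -1 is out of bounds for axis 0 with size 0
```

View pics/w2.png

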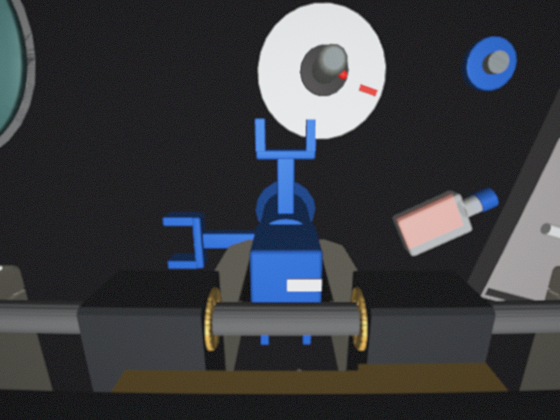

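The column is held square, and the mast top is at about (333,58) with the red button at (344,75). I'll fit the mast top from this pose.

Run:
```python
from h import *
s=r.sense()
c,T=pose('wrist',s);im,d=r.snapshot('wrist');W=cloud('wrist',d,T)
x,y,z=W.transpose(2,0,1);i=im.astype(int)
q=np.hypot(x-.479,y-.118)
k=(q<.025)&(z>.1)&(z<.14);zt=np.percentile(z[k],90);k=k&(z>zt-.003);print('top',k.sum(),zt,cv2.minAreaRect(W[k][:,:2].astype(np.float32)),cv2.minEnclosingCircle(W[k][:,:2].astype(np.float32)))
c=(q<.026)&(q>.018)&(z>.025)&(z<.06)&(i.max(-1)<110);print('collar',c.sum(),np.percentile(z[c],[10,50,90]))
red=(q<.03)&(z>.06)&(i[...,0]>i[...,1]+50)&(i[...,0]>i[...,2]+50)
p=W[red].mean(0);print(p,'angle',np.arctan2(p[1]-.118,p[0]-.479))
to([.479,.1178,.2576],1.40+.5)
```

```text
top 481 0.10684611746632557 ((0.4787086546421051, 0.11876393854618073), (0.02065119706094265, 0.0209666695445776), 85.22700500488281) ((0.4790576100349426, 0.11804720759391785), 0.011543115600943565)
collar 603 [0.03518135 0.03620345 0.03717475]
[0.49403402 0.11226964 0.08586873] angle -0.36416018575573766
delta cm [12.47  4.23 -0.03] turn -0.02 t 6.25
```

{"method": "apply_moves", "body": {"deltas": [[[4.3,1.4,0],-0.5],[[8.5,2.8,0],-1.0],[[12.5,4.2,0],-1.3],[[12.5,4.2,0],-1.3],[[12.5,4.2,0],-1.3],[[12.5,4.2,0],-1.3]]}}

```text
time_s: 7.0
eef_pos: [0.4785, 0.1178, 0.2576]
orientation: [-3.141, 0.0, 2.012]
contact_force: [0.3, -0.4, -1.5]
grip_width: 0.0339
finger_force: 40.0
```

Run:
```python
from h import *
s=r.sense();print(s['eef_pos'],s['orientation'],s['contact_force'],s['wrist_torque'])
to([.479,.1181,.2],2.01)
im,d=r.snapshot('scene');save('s2.png',cv2.resize(im[80:260,180:420],(800,600),interpolation=cv2.INTER_CUBIC))
```

```text
[0.47845011 0.11781438 0.25762257] [-3.14149608e+00  1.46317459e-04  2.01216369e+00] [ 0.25386253 -0.41464934 -1.53431187] [-0.05259975  0.04950177 -0.04452287]
delta cm [0.   0.06 5.76] turn 0.02 t 7.0
```

View pics/s2.png

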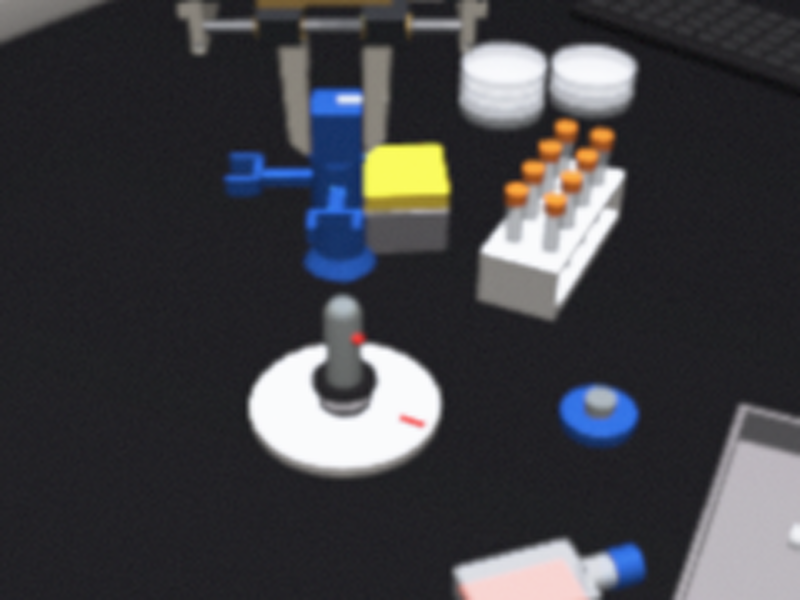

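The column hangs straight above the mast: the mouth is at (340,260) and the mast top at (343,305). I'll descend in steps and watch the force.

{"method": "apply_moves", "body": {"deltas": [[[0,0.04,1],0],[[0,0.04,2],0],[[0,0.04,3],0],[[0,0.04,4],0],[[0,0.04,4.5],0],[[0,0.04,5],0],[[0,0.04,5.4],0]]}}

```text
time_s: 7.92
eef_pos: [0.4787, 0.119, 0.2035]
orientation: [3.141, 0.0, 2.014]
contact_force: [-0.0, 0.4, -2.8]
grip_width: 0.0337
finger_force: 40.0
```

{"method": "apply_moves", "body": {"deltas": [[[0,0,0.3],0],[[0,0,0.6],0],[[0,0,0.9],0],[[0,0,1.2],0],[[0,0,1.5],0],[[0,0,1.5],0]]}}

```text
time_s: 8.68
eef_pos: [0.4789, 0.1189, 0.1888]
orientation: [3.141, 0.0, 2.014]
contact_force: [2.9, -0.8, 0.5]
grip_width: 0.0337
finger_force: 40.0
```

{"method": "apply_moves", "body": {"deltas": [[[0,0,0.3],0],[[0,0,0.6],0],[[0,0,0.9],0],[[0,0,1.2],0],[[0,0,1.5],0],[[0,0,1.5],0]]}}

```text
time_s: 9.43
eef_pos: [0.4785, 0.1189, 0.173]
orientation: [-3.141, -0.0, 2.014]
contact_force: [5.3, -0.6, -1.8]
grip_width: 0.0336
finger_force: 40.0
```

{"method": "apply_moves", "body": {"deltas": [[[0,0,0.4],0],[[0,0,0.8],0],[[0,0,1.2],0],[[0,0,1.6],0],[[0,0,1.8],0],[[0,0,1.8],0]]}}

```text
time_s: 10.18
eef_pos: [0.4785, 0.1189, 0.1552]
orientation: [-3.141, -0.0, 2.014]
contact_force: [5.3, -1.1, -3.8]
grip_width: 0.0336
finger_force: 40.0
```

{"method": "apply_moves", "body": {"deltas": [[[0,0,0.1],0],[[0,0,0.2],0],[[0,0,0.3],0],[[0,0,0.4],0],[[0,0,0.4],0]]}}

```text
time_s: 10.8
eef_pos: [0.4785, 0.1189, 0.1514]
orientation: [-3.141, -0.0, 2.014]
contact_force: [4.0, -0.7, -2.2]
grip_width: 0.0342
finger_force: 40.0
```

{"method": "apply_moves", "body": {"deltas": [[[0,0,0.05],0],[[0,0,0.1],0],[[0,0,0.1],0]]}}

```text
time_s: 11.18
eef_pos: [0.4787, 0.119, 0.1507]
orientation: [3.142, 0.0, 2.014]
contact_force: [4.3, -1.3, 0.6]
grip_width: 0.0339
finger_force: 40.0
```

{"method": "apply_moves", "body": {"deltas": [[[0,0,0.05],0],[[0,0,0.1],0],[[0,0,0.1],0]]}}

```text
time_s: 11.55
eef_pos: [0.4787, 0.119, 0.1496]
orientation: [3.142, -0.0, 2.014]
contact_force: [5.4, -1.5, 0.4]
grip_width: 0.0337
finger_force: 40.0
```

{"method": "apply_moves", "body": {"deltas": [[[0,0,0.05],0],[[0,0,0.05],0]]}}

```text
time_s: 11.8
eef_pos: [0.4787, 0.119, 0.1494]
orientation: [3.141, 0.0, 2.014]
contact_force: [3.9, -2.2, 4.8]
grip_width: 0.0338
finger_force: 40.0
```

{"method": "apply_moves", "body": {"deltas": [[[0,0,0.05],0],[[0,0,0.05],0],[[0,0,0.05],0]]}}

```text
time_s: 12.18
eef_pos: [0.4788, 0.119, 0.1493]
orientation: [3.141, 0.0, 2.014]
contact_force: [2.2, -1.8, 8.0]
grip_width: 0.034
finger_force: 40.0
```

{"method": "apply_moves", "body": {"deltas": [[[0,0,0],1],[[0,0,0],2],[[0,0,0],3],[[0,0,0],4],[[0,0,0],5],[[0,0,0],6],[[0,0,0],7],[[0,0,0],7]]}}

```text
time_s: 13.18
eef_pos: [0.4786, 0.119, 0.1492]
orientation: [-3.142, -0.0, 1.401]
contact_force: [-0.5, -1.4, 8.2]
grip_width: 0.0335
finger_force: 40.0
```

Run:
```python
from h import *
s=r.sense();print(s['orientation'][2],s['contact_force'],s['wrist_torque'],s['grip_width'])
```

```text
1.4014531448396574 [-0.47736875 -1.35335917  8.19398908] [-0.46592195  0.05506469 -0.15038256] 0.033520157066680975
```

{"method": "apply_moves", "body": {"deltas": [[[0,0,0],0.5],[[0,0,0],1],[[0,0,0],1.5],[[0,0,0],2],[[0,0,0],2]]}}

```text
time_s: 13.8
eef_pos: [0.4786, 0.1192, 0.1492]
orientation: [-3.141, -0.001, 1.228]
contact_force: [0.2, 0.1, 9.0]
grip_width: 0.0339
finger_force: 40.0
```

Run:
```python
from h import *
s=r.sense();print(s['orientation'][2],s['contact_force'],s['wrist_torque'],s['grip_width'])
im,d=r.snapshot('scene');save('s3.png',cv2.resize(im[105:225,220:380],(800,600),interpolation=cv2.INTER_CUBIC))
```

```text
1.2278277153898374 [0.18427751 0.10284752 8.9561964 ] [ 0.01484175 -0.01260527  0.01237796] 0.03389373834956234
```

View pics/s3.png

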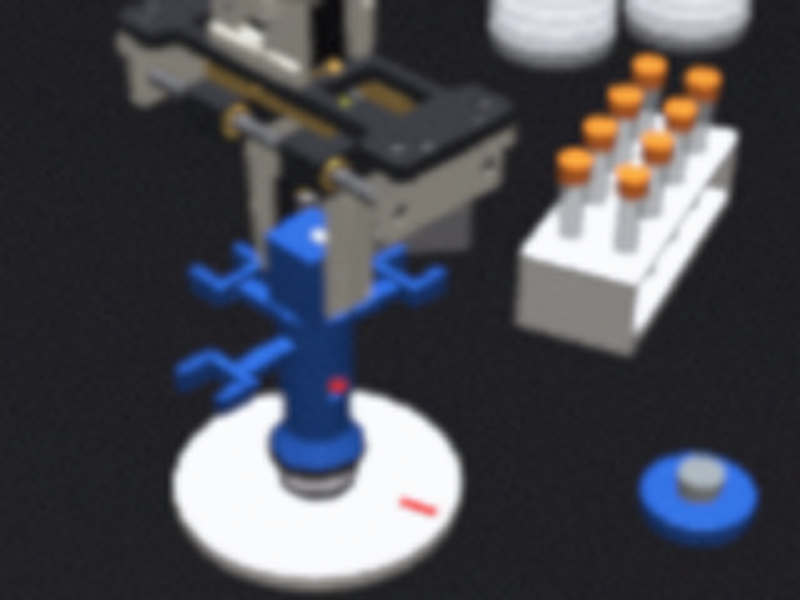

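The button shows red in the window at (338,385), and the rubbing force and torque have dropped to zero, so it has popped out. I'll release and retreat straight up.

{"method": "apply_moves", "body": {"deltas": [[[0,0,-0.02],0],[[0,0,-0.02],0],[[0,0,-0.02],0],[[0,0,-0.02],0],[[0,0,-0.02],0],[[0,0,-0.02],0],[[0,0,-0.02],0],[[0,0,-0.02],0]], "claw": 8, "squeeze": 20}}

```text
time_s: 14.85
eef_pos: [0.4787, 0.119, 0.1488]
orientation: [-3.142, 0.0, 1.228]
contact_force: [-0.2, -0.1, -0.0]
grip_width: 0.0797
finger_force: 0.0
```

{"method": "apply_moves", "body": {"deltas": [[[0,0,-1],0],[[0,0,-3],0],[[0,0,-6],0],[[0,0,-9],0],[[0,0,-12],0],[[0,0,-12],0],[[0,0,-12],0]]}}

```text
time_s: 15.72
eef_pos: [0.4786, 0.1189, 0.269]
orientation: [3.141, -0.0, 1.228]
contact_force: [-0.3, 1.3, -0.1]
grip_width: 0.0803
finger_force: 0.0
```

Run:
```python
from h import *
s=r.sense();print(s['time_s'],s['eef_pos'],s['contact_force'],s['grip_width'])
c,T=pose('wrist',s);iw,dw=r.snapshot('wrist')
im,d=r.snapshot('scene');save('s4.png',cv2.resize(im[105:225,220:380],(800,600),interpolation=cv2.INTER_CUBIC))
for n,i,W in(('w',iw,cloud('wrist',dw,T)),('s',im,cloud('scene',d))):
    x,y,z=W.transpose(2,0,1);i=i.astype(int);q=np.hypot(x-.479,y-.118)
    k=(q<.03)&(z>.06)&(i[...,0]>i[...,1]+50)&(i[...,0]>i[...,2]+50)
    if k.any():p=W[k].mean(0);print(n,'red',k.sum(),p,'rad',q[k].max(),q[k].mean(),np.arctan2(p[1]-.1185,p[0]-.479))
    m=(q<.04)&(z>.14)&(z<.18);print(n,'head',np.median(z[m]),cv2.minAreaRect(W[m&(z>.158)][:,:2].astype(np.float32)))
```

```text
15.725 [0.47856586 0.11893979 0.26899345] [-0.33787891  1.29540639 -0.11136745] 0.08034308894482474
w head 0.16394033440771913 ((0.47935113310813904, 0.11944272369146347), (0.03443754464387894, 0.03373665362596512), 69.98331451416016)
s red 6 [0.49481855 0.11094262 0.084247  ] rad 0.019326942406272935 0.017515554627469402 -0.4456931191287641
s head 0.16025665697134128 ((0.4772658348083496, 0.11662345379590988), (0.03435289114713669, 0.035622768104076385), 73.51576232910156)
```

View pics/s4.png

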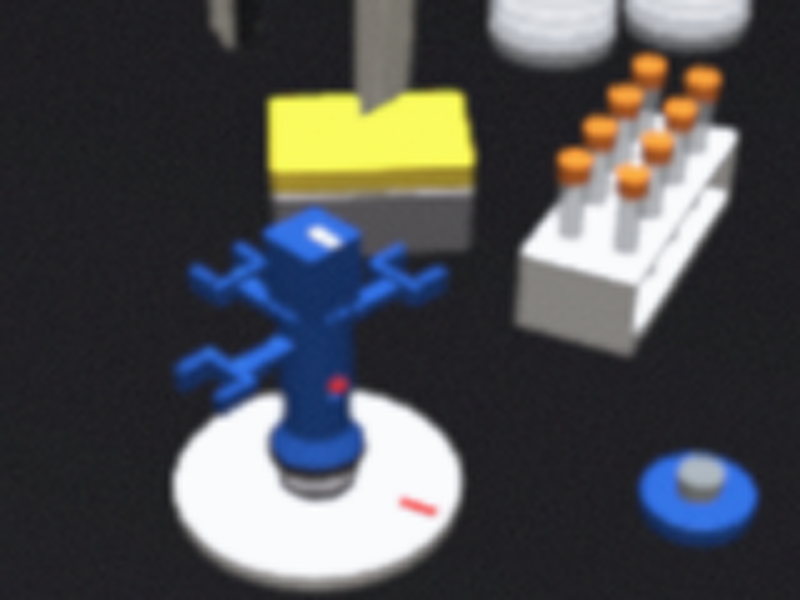

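The column stands on the collar with the gripper clear, and the red button shows through the window at (338,385). The measured pixels reach about 19 mm from the axis, beyond the column wall. I'm handing it in.

```bash
python3 -c "
from h import *
print(r.finish_job())"
```

```text
the job is handed in; nothing more can be done
None
```

The job is handed in: the blue column sits on the collar with the red button out through its window, the gripper is clear, and the clock stood at about 16 s; the hand-in returned no verdict.

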